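# Gauge the gap of a bench vise

## Task

Take the taper gauge (the one with the flat rectangular handle) out of the tool stand and, holding it upright and square to the jaws, slide its blade straight down into the middle of the gap between the two vise jaws until it drags snugly against both of them: about 5 to 10 N of push, without forcing the jaws apart. Finish while still gripping the gauge and keeping it pressed at that depth, not letting go; leave everything else where it stands.

Things in the scene. Friction and masses are not known exactly. Their poses are not given: they have to be found in the camera images.
- gauge: Taper gauge, about 100 g, 122 mm tall, upright in a stand slot. Origin: middle of the blade's lower end (tip), z up. Steel blade 24 mm wide (y), 75 mm long, thickness (x) growing evenly from 2 mm at the tip to 11.4 mm (1 mm per 8 mm, both faces alike). Then a 5 mm shoulder, 26 (x) by 38 mm (y), resting on the stand; then a flat grey handle, 14 mm thick (x), 30 mm wide (y), z = 80 to 122 mm.
- gauge_grip (a point): Middle of the gauge's handle, 101 mm above its tip; pinch it here across its 14 mm thickness (along the gauge's x), fingertips above the shoulder. Axes as the gauge.
- stand: Fixed open-framed tool stand, 80 by 180 mm; origin in the middle of its underside, z up. Top plate 100 mm above the table with three slots, 14 (x) by 28 mm (y), at y = -50, 0, 50 mm. The gauge hangs in any one, its x along the stand's, tip 25 mm above the table; lifted straight up, it is clear of the slot after 75 mm. The other tools' handles reach 165 mm above the table.
- vise: Small grey bench vise, fixed; origin on the table under the fixed jaw's face, z up, x across the gap from moving to fixed jaw (screw sticks out to -x, up to 145 mm from the origin, 60 mm high). Bare steel jaws 60 mm wide (y), tops 105 mm above the table; the gap is open at top and sides, its floor 70 mm below the jaw tops.
- fixed_jaw: The vise's fixed jaw, on the +x side of the gap, 22 mm thick. Origin on the plane of its gripping face, mid-width, at the height of the jaw's top; axes as the vise. The top 6 mm of the face is bevelled back by 5 mm as a lead-in, so the narrowest gap begins 6 mm below the top.
- moving_jaw: The moving jaw, mirrored, on the -x side; origin likewise on its face, mid-width, at top height. The gap is the distance between the jaws' origins (5.5 to 8 mm), its middle halfway. The jaw stays put unless pushed apart with about 20 N. The blade first touches both jaws with its tip about 34 to 54 mm below the jaw tops, by the gap; from there the drag rises by about 4 N per mm.
- nut_driver: Bystander: thicker tool with a round grey handle, in another slot of the stand; 135 mm long, origin 5 mm below its lower end, round handle 26 mm across, its top 140 mm above the origin.
- scriber: Bystander: thinner tool with a round grey handle (22 mm across), in another slot of the stand; as the nut driver.
- spool: Bystander: grey spool lying flat between the vise and the stand, 60 mm across, 40 mm high; origin in the middle of its underside.
- screwdriver: Bystander: black-handled screwdriver lying on the table beyond, 170 mm long.
- multimeter: Bystander: black multimeter lying at the right, 150 by 80 by 46 mm; origin in the middle of its underside.
- flux_bottle: Bystander: small white bottle, 44 mm across, 100 mm high, far left.
- pliers: Bystander: pliers lying on the table beyond, about 155 mm long.
- heatsink: Bystander: finned aluminium heatsink 40 by 40 by 22 mm, on the table between and beyond the vise and the stand.
Not all that is in view belongs to the job. Leave any green or red look-alike of the gauge alone. Leave any red look-alike of the vise alone.

How it is judged:
On the way, in this order (a step that is already met when the one before it is completed fails the run):
1. the gauge is lifted out of the stand, gripped by the fingers (z of gauge in the frame of stand above 0.105 m and contact force between gauge and the fingers above 1 N), for 0.2 s.
2. the blade's tip is between the jaws, at least 15 mm below their tops, with the gauge gripped (z of gauge in the frame of fixed_jaw between -0.068 and -0.015 m and x of gauge in the frame of fixed_jaw between -0.012 and 0.002 m and y of gauge in the frame of fixed_jaw between -0.018 and 0.018 m and contact force between gauge and the fingers above 1 N), for 0.2 s.
At the end, for the whole second after the job is handed in: For the last second: tip 22-68 mm below the jaw tops, within 18 mm of the jaws' middle, gauge upright and square to the jaws within 0.1 rad, pressing each jaw with over 2 N, at rest (under 10 mm/s), gripped with over 2 N; moving jaw within 1.5 mm of its start (z of gauge in the frame of fixed_jaw between -0.068 and -0.022 m and y of gauge in the frame of fixed_jaw between -0.018 and 0.018 m and angle between gauge's own z axis and vertical below 0.1 rad and angle between the x axis of gauge and the x axis of vise, either way round below 0.1 rad and contact force between gauge and fixed_jaw above 2 N and contact force between gauge and moving_jaw above 2 N and contact force between gauge and the fingers above 2 N and linear speed of gauge below 0.01 m/s and distance of moving_jaw from where it was at the start of the episode below 0.0015 m); the arm keeps its last pose, push and grip.
It fails at once if the jaws are forced or knocked apart (moving jaw shifted by over 1.5 mm) (distance of moving_jaw from where it was at the start of the episode above 0.0015 m).
It fails at once if the gauge is dropped or laid over (tilted by over 0.6 rad) (angle between gauge's own z axis and vertical above 0.6 rad).
It fails at once if a bystander is disturbed (moved by over 20 mm) (distance of any of nut_driver, scriber, spool, screwdriver, multimeter, flux_bottle, pliers, heatsink from where it was at the start of the episode above 0.02 m).
It also fails if it takes over 58 s, if anything falls off the work surface, if the arm or the gripper's body presses on something with over 40 N, if the wrist force passes 120 N, or if a joint passes its speed limit or range.

## Robot

A 6-joint arm with a two-finger parallel gripper is mounted at the origin on the work surface. World frame = base frame: x ahead of the robot, y to its left, z up, the work surface at z = 0. Lengths are in m, angles in rad, forces in N, time in s.
With the tool pointing down it reaches from about 0.325 to 0.75 m from the base axis. Payload 7.6 kg.
Tool frame: the origin (TCP) lies midway between the tips of the shut fingers; the grasp point (between the pads) lies 19 mm behind it; z points along the fingers, y is the line along which they close (so a half turn about z gives the same grasp; the last joint's range is limited). The gripper opens to 85 mm and grips with 20 to 120 N. Pads are 22 mm wide; open, the fingers measure 114 mm over their backs; the gripper's body (76 mm by 85 mm) begins 54 mm behind the grasp point. The pads swing forward as they close: fully open they stand 13 mm farther back than shut.
Start: joints at [-1.226, 0.052, 1.401, -0, 1.689, -0.07], TCP at [0.212, -0.48, 0.231] pointing down, gripper open.
Joint ranges: [-2.9, 2.9], [-0.91, 2.17], [0.12, 2.37], [-1.06, 4.2], [0.26, 2.73], [-2.93, 2.93]. Speed limits (rad/s): [2.57, 2.57, 3.01, 3.14, 3.14, 3.14].

## Interface

Orientations are given as a unit quaternion [x, y, z, w].
In Python, from cell import bot gives the robot as it stands.
- The arm moves only by the tool servo_tool, never from a script. Its argument "moves" is text: rows parted by semicolons, each of 4 numbers parted by spaces: the shift along the world's x, y, z normalised to -1 to 1, where 1 is 0.05 m, then the turn about the world's z normalised to -1 to 1, where 1 is 4 degrees. In form: x y z twist; .... A call has 1 to 20 rows; each row shifts and turns the commanded pose from where the row before left it; what a row does not reach is not made up. A row lasts 1/10 s, in which the tool goes at most 50 mm and 8.59 degrees, less where a joint would pass 70% of its speed; a pose out of reach is approached as far as the arm can. A call with a number of a shift or a turn outside -1 to 1 is refused whole. A call with a gripper value outside its range is refused whole. "hand" is the opening, from 0 (shut) to 1 (fully open), set as the call begins (left out, the last holds). The fingers move at their own pace and stop on an object; the grip force is fixed at half the most. Time passes only in rows, so rows that do not move let the fingers close. It gives the time, the measured TCP pose, the force, the opening and the grip force at its end, in the units of the state.
- bot.get_state(): the state, without advancing time (a new reading comes with each control period).
- bot.grab_frame(name): name is "side" or "top"; returns (picture, depth): 384x512x3 uint8, blue, green, red; 384x512 float32, m along the optical axis (not along the pixel's ray), 0 where there is no reading.
- bot.calibration(name): a dict with "K" (3x3 intrinsics, pixels), "R" (3x3) and "t" (3): a world point X has camera coordinates R X + t. Camera axes: x right, y down, z forward; pixel columns grow to the right and rows downward; lengths in m; the calibration is good to about 2 mm. A picture is of the moment at which its call begins. calibration takes no time and is no camera call.
- bot.hand_in(): hands the job in; it is judged then, once.
Trained networks look in the newest picture that a camera, given by its name, has taken for a name from the list of things; names that differ only in an ending like _2 or _b are one class to them, and where a whole thing is asked for, a point or a joint stands for the part that bears it (a point fixed in the world has none). Each returns a list of dicts, best first, with "p" (0 to 1); they miss things now and then, are a little off and sometimes report something else, mostly with a low value. They report only what shows in the picture. A call takes as long as a camera call. They do not tell look-alikes from the thing itself.
- bot.recognise(camera, thing): "centre" ([column, row] in pixels, amid what is visible of it).
- bot.silhouettes(camera, thing): "mask" (384x512 bool, what is visible of it) and "centre" ([column, row] in pixels, amid what is visible of it).
The state is a dict: "time_s": time; "joints": joint angles; "qvel": joint speeds; "joint_efforts": joint torques, N m; "tcp_pos": TCP position; "tool_rot": TCP orientation; "force": force on the tool from outside, world axes, zero at the start; "wrist_torque": the same for the moment, N m; "width": finger opening in m; "grasp_force": force on a finger pad.
Only numpy, scipy, OpenCV 4.12 (cv2) and the standard library are available. Lean on these libraries where they do the work, as an engineer would, in place of code of your own. Each camera call takes 0.05 s, during which the arm holds its last target. There are 200 camera calls.

## Working session

There is one attempt and no reset: what is moved stays moved. The work goes in short steps, Python scripts to look and compute and a tool call to move; the robot and the scene stay as the last step left them, time stands still between calls to the robot, and variables do not carry over. Pictures are saved under pics/ and viewed, at most 10 in all, crops included, and the job is handed in when it is done.

Besides the shell and the picture viewer there is one more tool, called after ">>>" as a command line: name --argument value ..., lists and objects as JSON in quotes. servo_tool: Moves the arm, as the interface text tells. Scaled input: -1 to 1 covers 0.05 m each way for a shift and 4 degrees each way for a turn. Its arguments: {"type":"object","properties":{"moves":{"type":"string"},"hand":{"type":"number"}},"required":["moves"]}

```bash
mkdir -p pics; cat > h.py <<'E'
import numpy as np, cv2
from cell import bot
def cloud(name,d):
    c=bot.calibration(name);K,R,t=map(np.array,(c["K"],c["R"],c["t"]))
    v,u=np.mgrid[:384,:512]
    P=np.stack([(u-K[0,2])/K[0,0]*d,(v-K[1,2])/K[1,1]*d,d],-1)
    return (P-t)@R   # R^T(P-t)
E
python3 - <<'E'
from h import *
s=bot.get_state();print(s["tcp_pos"],s["tool_rot"],s["width"],s["force"])
for n in("side","top"):
    im,d=bot.grab_frame(n);cv2.imwrite(f"pics/{n}0.png",im);np.savez(f"{n}0.npz",im=im,d=d)
    W=cloud(n,d)
    c=bot.calibration(n);print(n,np.round(-np.array(c["R"]).T@c["t"],3))
    for th in("gauge","gauge_grip","vise","fixed_jaw","moving_jaw","stand","spool"):
        for r in bot.silhouettes(n,th)[:3]:
            m=r["mask"]&(d>0);print(n,th,round(r["p"],2),np.round(r["centre"]),m.sum(),np.round(np.median(W[m],0),3) if m.any() else'', np.round(W[m][:,2].max(),3) if m.any() else '')
E
```

```text
[ 0.21151796 -0.48017037  0.23046096] [ 9.78564031e-01  2.05941264e-01 -1.08323380e-04 -7.88067646e-04] 0.08507493062568557 [-0.46334959 -0.22869615  0.85731489]
side [0.192 0.798 0.929]
side gauge 0.57 [233. 157.] 248 [ 0.712 -0.258  0.018] 0.028
side gauge 0.53 [280. 152.] 133 [ 0.517 -0.198  0.128] 0.149
side gauge 0.52 [328. 198.] 355 [ 0.355 -0.178  0.018] 0.028
side gauge_grip 0.77 [231. 159.] 202 [ 0.714 -0.257  0.019] 0.028
side gauge_grip 0.68 [330. 200.] 320 [ 0.353 -0.178  0.019] 0.028
side gauge_grip 0.6 [278. 155.] 150 [ 0.517 -0.199  0.123] 0.149
side vise 0.77 [213. 283.] 2576 [0.536 0.247 0.046] 0.109
side vise 0.66 [293. 344.] 3323 [0.299 0.316 0.034] 0.109
side vise 0.6 [303. 253.] 2210 [0.363 0.075 0.036] 0.109
side fixed_jaw 0.94 [280. 322.] 444 [0.334 0.323 0.102] 0.108
side fixed_jaw 0.88 [196. 260.] 430 [0.575 0.241 0.097] 0.109
side fixed_jaw 0.65 [290. 234.] 301 [0.4   0.071 0.1  ] 0.108
side moving_jaw 0.91 [303. 241.] 569 [0.369 0.066 0.071] 0.109
side moving_jaw 0.75 [209. 270.] 711 [0.537 0.236 0.069] 0.107
side moving_jaw 0.61 [295. 333.] 832 [0.302 0.3 
[... 425 characters left out ...]
330. 151.] 413 [ 0.698 -0.262  0.02 ] 0.032
top gauge_grip 0.63 [322. 211.] 150 [ 0.515 -0.203  0.13 ] 0.152
top vise 0.73 [139. 300.] 2168 [0.3   0.287 0.034] 0.11
top vise 0.6 [224. 276.] 1795 [0.358 0.051 0.033] 0.111
top vise 0.58 [165. 213.] 1793 [0.534 0.219 0.036] 0.109
top fixed_jaw 0.74 [160. 196.] 290 [0.571 0.22  0.102] 0.109
top fixed_jaw 0.63 [134. 285.] 187 [0.334 0.295 0.104] 0.11
top fixed_jaw 0.58 [227. 260.] 193 [0.396 0.045 0.104] 0.11
top moving_jaw 0.81 [220. 272.] 338 [0.362 0.057 0.099] 0.111
top moving_jaw 0.71 [136. 300.] 499 [0.302 0.291 0.07 ] 0.109
top stand 0.78 [314. 214.] 1636 [ 0.507 -0.197  0.099] 0.107
top spool 0.58 [244. 219.] 328 [0.508 0.004 0.04 ] 0.049
```

View pics/top0.png

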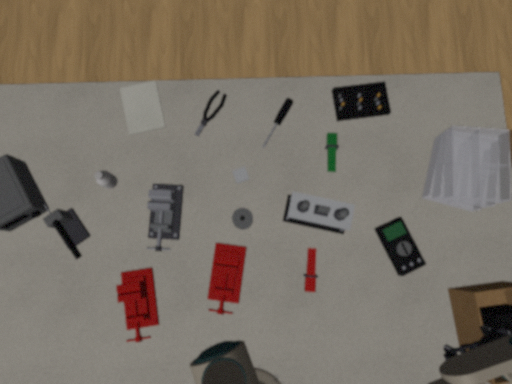

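View pics/side0.png

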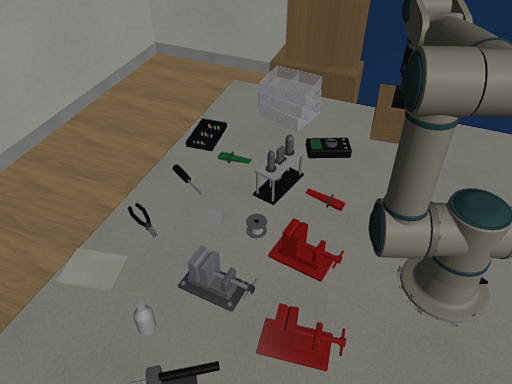

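```bash
python3 - <<'E'
from h import *
t=np.load("top0.npz");s=np.load("side0.npz")
f=lambda im,x,y,w,h:cv2.resize(im[y:y+h,x:x+w],(400,300),interpolation=cv2.INTER_CUBIC)
a=np.hstack([f(t["im"],277,180,80,60),f(t["im"],127,175,80,60)])
b=np.hstack([f(s["im"],238,130,80,60),f(s["im"],172,235,96,72)])
cv2.imwrite("pics/c1.png",np.vstack([a,b]))
for n,D in(("top",t),("side",s)):
    W=cloud(n,D["d"]);c=bot.calibration(n);print(n,c["K"][0][0])
    # vise: points with z>0.095 in region
    for nm,box,zl in(("vise",(0.45,0.63,0.15,0.30),(.098,.115)),("vbase",(0.42,0.66,0.12,0.34),(.008,.06)),("standtop",(0.43,0.60,-.32,-.09),(.092,.109)),("handles",(0.43,0.60,-.32,-.09),(.135,.175))):
        m=(W[...,0]>box[0])&(W[...,0]<box[1])&(W[...,1]>box[2])&(W[...,1]<box[3])&(W[...,2]>zl[0])&(W[...,2]<zl[1])&(D["d"]>0)
        p=W[m]
        if len(p)<5: print(nm,len(p));continue
        r=cv2.minAreaRect((p[:,:2]*1000).astype(np.float32));print(nm,len(p),np.round(r[0],1),np.round(r[1],1),round(r[2],1),np.round(p[:,2].max(),3))
        if nm in("handles","vise"):
            k,l,st,ce=cv2.connectedComponentsWithStats(m.astype(np.uint8))
            for i in range(1,k):
                q=W[l==i]
                if len(q)>8: 
                    r=cv2.minAreaRect((q[:,:2]*1000).astype(np.float32));print("   ",len(q),np.round(ce[i]),np.round(q.mean(0),4),np.round(q[:,2].max(),3),np.round(r[0]),np.round(r[1]),round(r[2],1))
E
```

```text
top 407.8826791901909
vise 367 [560.2 224.3] [60.9 52.4] 85.1 0.109
    184 [159. 194.] [0.5751 0.2234 0.1037] 0.109 [576. 223.] [61. 22.] 87.7
    183 [158. 206.] [0.5443 0.2254 0.1038] 0.109 [545. 226.] [61. 22.] 85.4
vbase 1040 [521.9 227.3] [ 90.4 193.2] 85.5 0.06
standtop 1388 [ 518.1 -206.8] [170.2  70.8] 76.0 0.109
handles 235 [ 518.5 -207.1] [122.3  24.1] 75.1 0.168
    67 [305. 205.] [ 0.5287 -0.1566  0.1584] 0.168 [ 529. -158.] [20. 19.] 52.1
    71 [323. 209.] [ 0.5176 -0.206   0.1459] 0.152 [ 518. -207.] [30. 14.] 77.6
    97 [343. 213.] [ 0.5049 -0.2525  0.1578] 0.167 [ 506. -254.] [24. 23.] 1.9
side 434.91327101379517
vise 406 [562.5 225. ] [63.4 53.5] 86.0 0.109
    209 [197. 256.] [0.5768 0.2259 0.1036] 0.109 [577. 225.] [62. 25.] 89.1
    197 [208. 261.] [0.5454 0.2288 0.1036] 0.107 [547. 226.] [64. 22.] 85.2
vbase 1326 [523.7 229.4] [ 91.9 195.3] 85.4 0.06
standtop 618 [ 520.3 -206.3] [175.5  74.5] 77.8 0.109
handles 215 [ 519.1 -203.4] [120.4  27.1] 77.1 0.168
    85 [289. 140.] [ 0.5069 -0.2476  0.1521] 0.167 [ 507. -251.] [24. 24.] 47.6
    51 [280. 150.] [ 0.5196 -0.2017  0.1434] 0.149 [ 521. -205.] [33. 14.] 79.2
    79 [271. 156.] [ 0.5312 -0.1524  0.1517] 0.168 [ 532. -154.] [20. 22.] 59.9
```

View pics/c1.png

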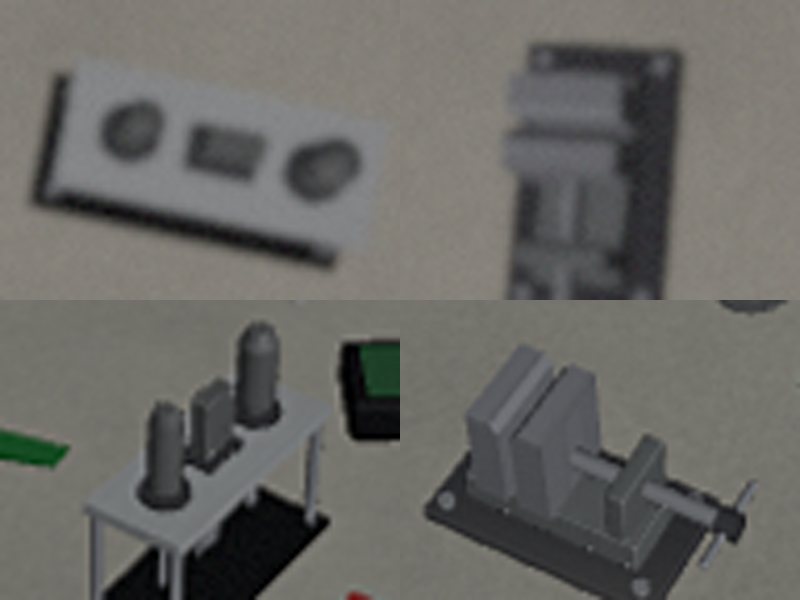

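>>> servo_tool --moves "0.44 0.39 0 0.94;0.44 0.39 0 0.94;0.44 0.39 0 0.94;0.44 0.39 0 0.94;0.44 0.39 0 0.94;0.44 0.39 0 0.94;0.44 0.39 0 0.94;0.44 0.39 0 0.94;0.44 0.39 0 0.94;0.44 0.39 0 0.94;0.44 0.39 0 0.94;0.44 0.39 0 0.94;0.44 0.39 0 0.94;0.44 0.39 0 0.94;0 0 0 0;0 0 0 0;0 0 0 0" --hand 1

```text
time_s: 2.5
tcp_pos: [0.5191, -0.2081, 0.2314]
tool_rot: [0.786, 0.618, -0.0, 0.0]
force: [0.1, -0.6, -0.3]
width: 0.0856
grasp_force: 0.0
```

>>> servo_tool --moves "0 0.04 -0.3 0;0 0 -0.3 0;0 0 -0.3 0;0 0 -0.3 0;0 0 -0.3 0;0 0 -0.3 0;0 0 -0.3 0;0 0 -0.32 0;0 0 0 0;0 0 0 0;0 0 0 0"

```text
time_s: 3.6
tcp_pos: [0.5201, -0.2057, 0.1113]
tool_rot: [0.786, 0.618, 0.0, 0.001]
force: [-0.4, 0.3, -0.4]
width: 0.0854
grasp_force: 0.0
```

```bash
python3 - <<'E'
from h import *
im,d=bot.grab_frame("side")
cv2.imwrite("pics/s1.png",cv2.resize(im[80:230,190:390],(800,600),interpolation=cv2.INTER_CUBIC))
E
```

```text
(no output)
```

View pics/s1.png

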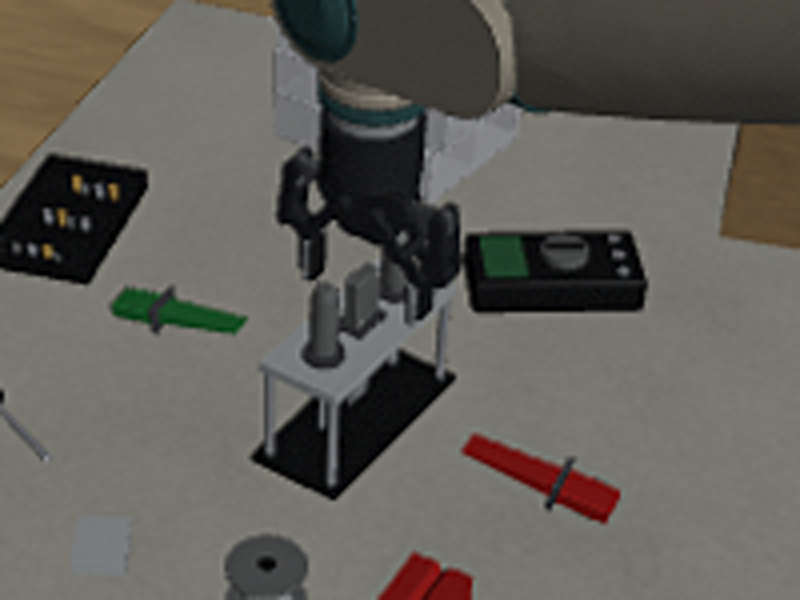

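The open fingers straddle the middle flat handle (crop ~360,300), clear of both neighbours. Close.

>>> servo_tool --moves "0 0 0 0;0 0 0 0;0 0 0 0;0 0 0 0;0 0 0 0;0 0 0 0;0 0 0 0;0 0 0 0;0 0 0 0;0 0 0 0;0 0 0 0;0 0 0 0;0 0 0 0;0 0 0 0;0 0 0 0" --hand 0

```text
time_s: 5.15
tcp_pos: [0.5198, -0.2056, 0.1105]
tool_rot: [0.786, 0.618, 0.0, 0.0]
force: [4.3, -0.9, 0.5]
width: 0.0137
grasp_force: 59.3
```

>>> servo_tool --moves "0 0 0.1 0;0 0 0.2 0;0 0 0.3 0;0 0 0.3 0;0 0 0.3 0;0 0 0.3 0;0 0 0.3 0;0 0 0.3 0;0 0 0.3 0;0 0 0.3 0;0 0 0.3 0;0 0 0.2 0;0 0 0.2 0;0 0 0 0;0 0 0 0;0 0 0 0"

```text
time_s: 6.75
tcp_pos: [0.5194, -0.2054, 0.2793]
tool_rot: [0.786, 0.618, -0.0, -0.001]
force: [0.6, 0.6, -1.0]
width: 0.0134
grasp_force: 59.5
```

>>> servo_tool --moves "0.04 0.43 0 0.115;0.04 0.43 0 0.115;0.04 0.43 0 0.115;0.04 0.43 0 0.115;0.04 0.43 0 0.115;0.04 0.43 0 0.115;0.04 0.43 0 0.115;0.04 0.43 0 0.115;0.04 0.43 0 0.115;0.04 0.43 0 0.115;0.04 0.43 0 0.115;0.04 0.43 0 0.115;0.04 0.43 0 0.115;0.04 0.43 0 0.115;0.04 0.43 0 0.115;0.04 0.43 0 0.115;0.04 0.43 0 0.115;0.04 0.43 0 0.115;0.04 0.43 0 0.115;0.04 0.43 0 0.115"

```text
time_s: 8.75
tcp_pos: [0.5594, 0.2254, 0.2794]
tool_rot: [0.734, 0.68, -0.001, -0.0]
force: [0.3, -0.3, -0.5]
width: 0.0135
grasp_force: 59.4
```

>>> servo_tool --moves "0 0 -0.3 0;0 0 -0.3 0;0 0 -0.3 0;0 0 -0.2 0;0 0 -0.2 0;0 0 0 0;0 0 0 0;0 0 0 0;0 0 0 0"

```text
time_s: 9.65
tcp_pos: [0.5599, 0.2246, 0.2162]
tool_rot: [0.734, 0.679, 0.001, 0.0]
force: [0.1, -0.2, -1.4]
width: 0.0131
grasp_force: 59.6
```

```bash
python3 - <<'E'
from h import *
s=bot.get_state();print(s["tcp_pos"],s["tool_rot"])
tp=s["tcp_pos"]
out=[]
for n in("side","top"):
    im,d=bot.grab_frame(n);W=cloud(n,d);np.savez(n+"1.npz",im=im,d=d)
    c=bot.calibration(n)
    r=bot.silhouettes(n,"gauge")
    q=lambda X:(lambda v:v[:2]/v[2])(np.array(c["K"])@(np.array(c["R"])@X+c["t"]))
    for g in r[:4]:
        m=g["mask"]&(d>0)
        if not m.any():continue
        P=W[m];print(n,round(g["p"],2),np.round(g["centre"]),m.sum(),np.round(P.mean(0),4),np.round(P[:,2].min(),3),np.round(P[:,2].max(),3))
        if P[:,2].mean()>.1:
            for lo in np.arange(.1,.24,.01):
                k=(P[:,2]>lo)&(P[:,2]<lo+.01)
                if k.sum()>3:print("   z",round(lo,2),k.sum(),np.round(P[k].mean(0),4))
    print("exp tip px",q(np.array([tp[0],tp[1],tp[2]-.0855])))
    u,v=(190,250) if n=="side" else (160,205)
    u,v=map(int,q(np.array([tp[0],tp[1],.12])))
    out.append(cv2.resize(im[max(0,v-50):v+50,max(0,u-33):u+33],(396,600),interpolation=cv2.INTER_CUBIC))
cv2.imwrite("pics/c2.png",np.hstack(out))
E
```

```text
[0.55986558 0.22457386 0.21616939] [7.33708637e-01 6.79463824e-01 6.69575359e-04 3.16012677e-04]
side 0.75 [200. 232.] 335 [0.5638 0.2205 0.1823] -0.003 0.254
   z 0.1 4 [0.5731 0.2011 0.104 ]
   z 0.13 17 [0.5586 0.2245 0.1357]
   z 0.14 17 [0.5578 0.2246 0.1456]
   z 0.15 24 [0.5577 0.2271 0.155 ]
   z 0.16 22 [0.5578 0.2282 0.1651]
   z 0.17 21 [0.5572 0.2281 0.1748]
   z 0.18 25 [0.5573 0.2289 0.1845]
   z 0.19 9 [0.5589 0.2349 0.1924]
   z 0.2 32 [0.554  0.2363 0.2084]
   z 0.21 41 [0.5578 0.2375 0.2135]
   z 0.22 27 [0.5566 0.2378 0.2248]
   z 0.23 19 [0.5567 0.2383 0.2355]
side 0.74 [329. 197.] 327 [ 0.3578 -0.1802  0.0172] -0.004 0.028
exp tip px [203.029065   250.11847443]
top 0.93 [310. 272.] 438 [ 0.3568 -0.1826  0.0198] -0.001 0.03
top 0.92 [331. 148.] 378 [ 0.6997 -0.262   0.0193] -0.003 0.03
exp tip px [156.31460158 198.31448744]
```

View pics/c2.png

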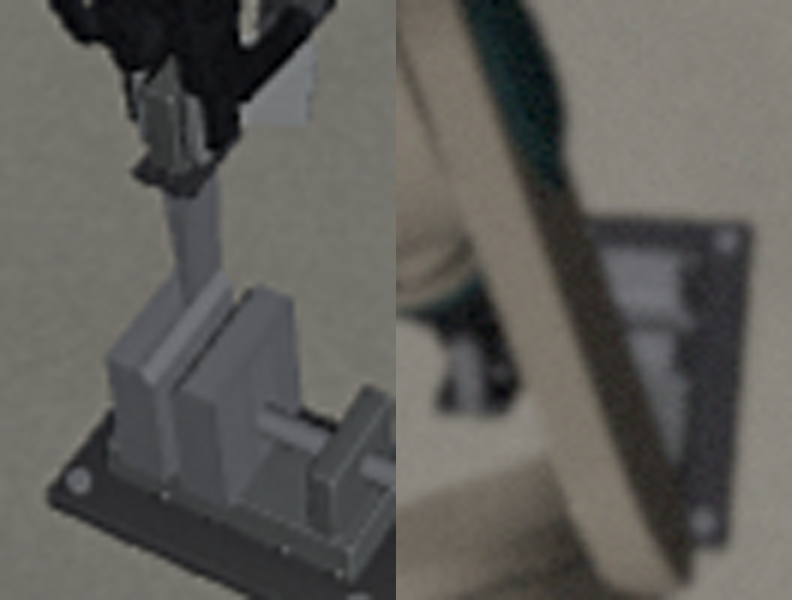

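```bash
python3 - <<'E'
from h import *
a=np.radians(-4.5);ux=np.array([np.cos(a),np.sin(a)]);uy=np.array([-ux[1],ux[0]])
o=np.array([.561,.2245])
for n,f in(("side","side0"),("top","top0"),("side","side1")):
    D=np.load(f+".npz");W=cloud(n,D["d"]).reshape(-1,3);W=W[D["d"].ravel()>0]
    x=(W[:,:2]-o)@ux*1000;y=(W[:,:2]-o)@uy*1000;z=W[:,2]*1000
    print(f)
    k=(abs(y)<25)&(abs(x)<35)&(z>103)&(z<110)
    for sg in(1,-1):
        q=np.sort(x[k&(x*sg>0)]);print("  jaw top",sg,len(q),np.round([q.min(),q.max(),np.mean(q)],1), "z",np.round(np.median(z[k&(x*sg>0)]),1))
    print("  low pts in gap: x", np.round(np.median(x[(abs(y)<25)&(abs(x)<12)&(z<99)&(z>40)]),1))
    if f=="side1":
        for lo in range(130,260,10):
            k=(abs(y)<25)&(abs(x)<20)&(z>lo)&(z<lo+10)
            if k.sum()>2:
                ym=np.percentile(y[k],90);e=k&(y>ym-5);print("  z",lo,k.sum(),"x",np.round([x[k].min(),x[k].max()],1),"yface",np.round(ym,1),"x@face",np.round([x[e].min(),x[e].max(),x[e].mean()],1))
E
```

```text
side0
  jaw top 1 114 [ 5.3 28.1 17.5] z 104.7
  jaw top -1 112 [-24.8  -6.3 -15.8] z 105.0
  low pts in gap: x 5.8
top0
  jaw top 1 91 [ 6.1 24.8 15.4] z 105.0
  jaw top -1 97 [-26.8  -5.5 -18. ] z 104.7
  low pts in gap: x 3.0
side1
  jaw top 1 89 [ 7.2 27.8 17.7] z 104.6
  jaw top -1 108 [-25.2  -7.1 -16. ] z 104.9
  low pts in gap: x 5.7
  z 130 19 x [-3.7  0.5] yface 10.8 x@face [-3.2  0.5 -1.9]
  z 140 17 x [-4.5 -0.8] yface 10.8 x@face [-3.7 -0.8 -2.9]
  z 150 24 x [-5.9  1. ] yface 11.3 x@face [-4.7  1.  -2.6]
  z 160 22 x [-5.3  2.2] yface 11.2 x@face [-5.   2.2 -2.3]
  z 170 21 x [-6.8  1.7] yface 11.1 x@face [-6.5  1.7 -2.4]
  z 180 25 x [-7.2  4.3] yface 11.8 x@face [-5.7  4.3 -2.4]
  z 190 9 x [-6.9  1.4] yface 12.4 x@face [-6.9  1.4 -2.4]
  z 200 38 x [-15.5  10.2] yface 18.2 x@face [-15.5   9.8  -3.4]
  z 210 43 x [-16.1  10.2] yface 17.7 x@face [-10.7  10.2  -1.3]
  z 220 43 x [-19.6  16.4] yface 14.4 x@face [-16.5  10.1  -4.6]
  z 230 42 x [-19.8  17.5] yface 14.5 x@face [-15.4   9.8  -4.8]
  z 240 45 x [-18.   18.3] yface 14.3 x@face [-16.    9.9  -2.8]
  z 250 66 x [-18.6  18.3] yface 13.0 x@face [-17.9  18.3  -1.4]
```

>>> servo_tool --moves "0.05 0 0 0;0 0 -0.12 0;0 0 -0.12 0;0 0 -0.12 0;0 0 -0.12 0;0 0 -0.06 0;0 0 -0.06 0;0 0 -0.04 0;0 0 0 0;0 0 0 0"

```text
time_s: 10.85
tcp_pos: [0.5622, 0.2245, 0.1836]
tool_rot: [0.734, 0.679, 0.0, 0.0]
force: [-0.2, -0.0, -0.1]
width: 0.0134
grasp_force: 59.6
```

```bash
python3 - <<'E'
from h import *
im,d=bot.grab_frame("side")
cv2.imwrite("pics/s3.png",cv2.resize(im[200:300,160:250],(540,600),interpolation=cv2.INTER_CUBIC))
E
```

```text
(no output)
```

View pics/s3.png

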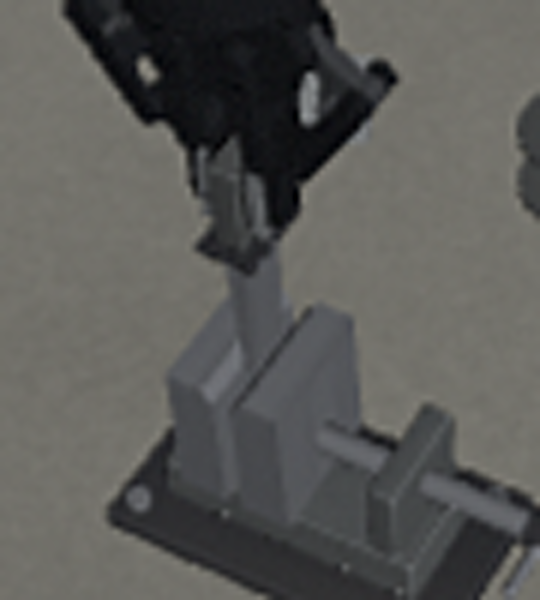

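The blade's tip has dropped behind the moving jaw's top into the gap (crop ~260,360), with no contact force. Continue down.

>>> servo_tool --moves "0 0 -0.04 0;0 0 -0.04 0;0 0 -0.04 0;0 0 -0.04 0;0 0 0 0;0 0 0 0"

```text
time_s: 11.5
tcp_pos: [0.5621, 0.2245, 0.1753]
tool_rot: [0.734, 0.679, -0.0, 0.0]
force: [-0.8, 0.6, -1.0]
width: 0.0131
grasp_force: 59.6
```

>>> servo_tool --moves "0 0 -0.04 0;0 0 -0.04 0;0 0 -0.04 0;0 0 -0.04 0;0 0 0 0;0 0 0 0;0 0 0 0"

```text
time_s: 12.2
tcp_pos: [0.5622, 0.2245, 0.1674]
tool_rot: [0.734, 0.679, 0.0, 0.0]
force: [0.0, -0.5, -1.1]
width: 0.0133
grasp_force: 59.6
```

>>> servo_tool --moves "0 0 -0.04 0;0 0 -0.04 0;0 0 -0.04 0;0 0 0 0;0 0 0 0;0 0 0 0"

```text
time_s: 12.8
tcp_pos: [0.5622, 0.2245, 0.1614]
tool_rot: [0.734, 0.679, 0.0, 0.0]
force: [-1.0, -0.6, -0.3]
width: 0.0133
grasp_force: 59.6
```

>>> servo_tool --moves "0 0 -0.04 0;0 0 -0.04 0;0 0 0 0;0 0 0 0;0 0 0 0"

```text
time_s: 13.3
tcp_pos: [0.5621, 0.2245, 0.1574]
tool_rot: [0.734, 0.68, 0.0, 0.0]
force: [-0.8, -0.2, -0.9]
width: 0.0135
grasp_force: 59.6
```

>>> servo_tool --moves "0 0 -0.02 0;0 0 -0.02 0;0 0 0 0;0 0 0 0;0 0 0 0"

```text
time_s: 13.8
tcp_pos: [0.5621, 0.2245, 0.1554]
tool_rot: [0.734, 0.679, 0.0, 0.0]
force: [-0.4, -0.6, -1.0]
width: 0.0136
grasp_force: 59.6
```

Tip about 35 mm below the tops; nothing yet.

>>> servo_tool --moves "0 0 -0.02 0;0 0 -0.02 0;0 0 0 0;0 0 0 0;0 0 0 0"

```text
time_s: 14.3
tcp_pos: [0.5621, 0.2245, 0.1533]
tool_rot: [0.734, 0.679, 0.0, 0.0]
force: [0.6, 0.4, -1.6]
width: 0.0135
grasp_force: 59.5
```

>>> servo_tool --moves "0 0 -0.02 0;0 0 -0.02 0;0 0 0 0;0 0 0 0;0 0 0 0"

```text
time_s: 14.8
tcp_pos: [0.5622, 0.2245, 0.1513]
tool_rot: [0.734, 0.679, 0.0, 0.0]
force: [1.3, -0.8, -1.1]
width: 0.0132
grasp_force: 59.4
```

>>> servo_tool --moves "0 0 -0.02 0;0 0 -0.02 0;0 0 0 0;0 0 0 0;0 0 0 0"

```text
time_s: 15.3
tcp_pos: [0.5622, 0.2245, 0.1493]
tool_rot: [0.734, 0.679, 0.0, 0.0]
force: [1.3, 0.2, -1.3]
width: 0.0135
grasp_force: 59.3
```

>>> servo_tool --moves "0 0 -0.02 0;0 0 -0.02 0;0 0 0 0;0 0 0 0;0 0 0 0"

```text
time_s: 15.8
tcp_pos: [0.5623, 0.2245, 0.1474]
tool_rot: [0.734, 0.679, 0.0, 0.0]
force: [2.0, 0.1, -1.6]
width: 0.0129
grasp_force: 59.4
```

>>> servo_tool --moves "0.01 0 0 0;0 0 0 0;0 0 0 0;0 0 0 0"

```text
time_s: 16.2
tcp_pos: [0.5624, 0.2245, 0.1472]
tool_rot: [0.734, 0.68, -0.0, -0.0]
force: [1.3, 0.1, -1.4]
width: 0.0134
grasp_force: 59.6
```

>>> servo_tool --moves "0 0 -0.02 0;0 0 -0.02 0;0 0 0 0;0 0 0 0;0 0 0 0"

```text
time_s: 16.7
tcp_pos: [0.5625, 0.2245, 0.1452]
tool_rot: [0.734, 0.679, -0.0, -0.0]
force: [0.5, 0.4, -0.8]
width: 0.0133
grasp_force: 59.5
```

>>> servo_tool --moves "0 0 -0.02 0;0 0 -0.02 0;0 0 0 0;0 0 0 0;0 0 0 0"

```text
time_s: 17.2
tcp_pos: [0.5627, 0.2245, 0.1433]
tool_rot: [0.734, 0.679, 0.0, 0.0]
force: [1.4, 0.2, -1.2]
width: 0.013
grasp_force: 59.3
```

>>> servo_tool --moves "0 0 -0.02 0;0 0 0 0;0 0 0 0;0 0 0 0"

```text
time_s: 17.6
tcp_pos: [0.5627, 0.2245, 0.1423]
tool_rot: [0.734, 0.679, 0.0, 0.0]
force: [1.3, -0.5, -1.9]
width: 0.0131
grasp_force: 59.4
```

>>> servo_tool --moves "0 0 -0.02 0;0 0 0 0;0 0 0 0;0 0 0 0"

```text
time_s: 18.0
tcp_pos: [0.5627, 0.2245, 0.1414]
tool_rot: [0.734, 0.679, 0.0, 0.0]
force: [3.2, -0.1, 0.0]
width: 0.0132
grasp_force: 59.4
```

>>> servo_tool --moves "0 0 -0.02 0;0 0 0 0;0 0 0 0;0 0 0 0"

```text
time_s: 18.4
tcp_pos: [0.5628, 0.2245, 0.1404]
tool_rot: [0.734, 0.679, 0.0, 0.0]
force: [2.8, 0.4, -0.0]
width: 0.0134
grasp_force: 59.4
```

>>> servo_tool --moves "0.01 0 0 0;0 0 0 0;0 0 -0.02 0;0 0 0 0;0 0 0 0;0 0 0 0"

```text
time_s: 19.0
tcp_pos: [0.5629, 0.2245, 0.1391]
tool_rot: [0.734, 0.679, -0.0, -0.0]
force: [0.9, -0.4, -1.1]
width: 0.0133
grasp_force: 59.6
```

>>> servo_tool --moves "0 0 -0.02 0;0 0 0 0;0 0 0 0;0 0 0 0"

```text
time_s: 19.4
tcp_pos: [0.563, 0.2245, 0.1382]
tool_rot: [0.734, 0.679, -0.0, -0.0]
force: [0.8, 0.7, -1.1]
width: 0.0137
grasp_force: 59.6
```

>>> servo_tool --moves "0 0 -0.02 0;0 0 0 0;0 0 0 0;0 0 0 0"

```text
time_s: 19.8
tcp_pos: [0.5631, 0.2245, 0.1373]
tool_rot: [0.734, 0.679, 0.0, 0.0]
force: [1.8, -0.6, -0.9]
width: 0.0132
grasp_force: 59.5
```

>>> servo_tool --moves "0 0 -0.02 0;0 0 0 0;0 0 0 0;0 0 0 0"

```text
time_s: 20.2
tcp_pos: [0.5631, 0.2245, 0.1362]
tool_rot: [0.734, 0.679, 0.0, 0.0]
force: [1.0, 0.4, -1.5]
width: 0.0135
grasp_force: 59.5
```

>>> servo_tool --moves "0 0 -0.02 0;0 0 0 0;0 0 0 0;0 0 0 0"

```text
time_s: 20.6
tcp_pos: [0.5632, 0.2245, 0.1354]
tool_rot: [0.734, 0.679, 0.0, 0.0]
force: [1.0, -0.2, -0.2]
width: 0.0132
grasp_force: 59.8
```

>>> servo_tool --moves "0 0 -0.02 0;0 0 0 0;0 0 0 0;0 0 0 0"

```text
time_s: 21.0
tcp_pos: [0.5632, 0.2246, 0.1347]
tool_rot: [0.734, 0.679, 0.0, 0.0]
force: [-0.7, 0.0, 2.8]
width: 0.0136
grasp_force: 60.2
```

>>> servo_tool --moves "0 0 -0.02 0;0 0 0 0;0 0 0 0;0 0 0 0"

```text
time_s: 21.4
tcp_pos: [0.5633, 0.2246, 0.134]
tool_rot: [0.734, 0.679, 0.0, 0.0]
force: [-1.4, -0.4, 5.9]
width: 0.0129
grasp_force: 60.7
```

>>> servo_tool --moves "0 0 0 0;0 0 0 0;0 0 0 0;0 0 0 0;0 0 0 0;0 0 0 0"

```text
time_s: 22.0
tcp_pos: [0.5632, 0.2246, 0.134]
tool_rot: [0.734, 0.679, 0.0, 0.0]
force: [-2.0, 0.3, 5.3]
width: 0.0135
grasp_force: 60.7
```

Steady at about 6 N, held by both jaws: hand in.

```bash
python3 -c "
from cell import bot
print(bot.hand_in())"
```

```text
the job is handed in; nothing more can be done
None
```

I handed the job in with the gauge still gripped and pressed down at about 6 N in the vise gap; the hand-in gave no verdict. By the arm's readings the tip is about 56 mm below the jaw tops, upright and square to the jaws, and the side force stayed at about 3 N or less.

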